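# Close a sample cup on the air lid press

## Task

The sample cup on the lid press has its lid only resting on. Push the carriage fully home so the cup stands under the press head, pull the valve knob straight out until it clicks to on and the head has pressed the lid down, push the knob fully back in so the head rises, then draw the carriage fully out to its front stop with the cup still standing upright in it. Let the press close the lid: do not touch the cup or its lid, and leave the other things on the bench where they are.

Things in the scene. Friction and masses are not known exactly. Their poses are not given: they have to be found in the camera images.
- press: Grey bench lid press, fixed. Origin on the bench below the press head's axis; x points from its open front (robot side) to its back, y left, z up. Base plate 320 x 280 mm, 12 mm thick. Overhead arm 82 mm wide, from x = -40 mm back, 174 to 198 mm high; on it an air cylinder 54 mm square, up to 270 mm high. Rails 46 mm high run forward to x = -170, |y| below 57 mm.
- carriage (a joint): Steel carriage in the press's rails, moving along the press's x axis. 0 = drawn fully out to the front stop (the start), 0.11 = pushed fully home, cup under the head. About 2 N of sliding friction, no latch; it stays where it is left. Its plate's top is 40 mm above the bench.
- carriage_handle (a point): Grip point on the axis of the carriage's round upright black handle, 73 mm above the bench. The handle is 17 mm thick at its foot, 23 mm at the widest, its top 23 mm above the point, the plate 33 mm below. It stands 100 mm in front of the cup's centre and moves with the carriage (press x = -210 mm out, -100 mm home, y = 0).
- nest (a point): Centre of the floor of the round recess in the carriage's nest block in which the cup stands: 48 mm above the bench, recess 51 mm wide and 14 mm deep, moves with the carriage. Axes parallel to the press's.
- control_box (a point): Centre of the sloping panel of the control box, at the right side of the press (x -20, y -150, z 87 mm from the press's origin). The grey box is 90 mm wide, x from -70 to +50 mm, 52 mm high at its front and 122 mm at its back; nothing but the knob stands on it.
- valve_knob (a joint): Push-pull air valve knob on the sloping panel of the control box. 0 = in (off, the start), 0.012 = out (on). It snaps over centre: it holds itself at either end with about 9 N and its force turns round half way; it takes 9 to 12 N to pull or push. It slides along its own axis only.
- knob_head (a point): Centre of the knob's black round head, 34 mm across, 17 mm thick, on a 12 mm stem; moves with the knob. Its z axis points straight out of the panel, the pull direction (up and to the press's front, 35 degrees from vertical); its y axis is the press's y. Knob in: the panel is 26 mm behind the point, the head's face 9 mm before it; the point is at press x -35, y -150, z 108 mm.
- press_head (a joint): Press head (round pad 44 mm across on the cylinder's rod), above the origin of the press. 0 = up (pad 131 mm above the bench), 0.018 = down. It follows the valve knob: knob out, head down; knob in, head up.
- sample_cup: The cup to be closed, loose, standing in the carriage's nest: translucent, 62 mm tall, 46 mm across at its foot and 54 mm at its rim, with a white lid. Origin at the centre of its underside, z up along its axis. With the lid on it stands 69 mm tall, 65 mm when closed.
- cup_lid (a joint): White snap lid of the sample cup, 60 mm across. 0 = resting on (the start), 4 mm proud; 0.004 = pressed fully down. It takes about 5 N to press down and stays where it is.
- closed_cup_a: Bystander: closed sample cup like the other, 65 mm tall, 60 mm across, standing loose on the bench at the left of the press. Origin at its underside.
- closed_cup_b: Bystander: a second closed sample cup beside it. Origin at its underside.
- spare_lid: Bystander: white lid, 60 mm across, 13 mm thick, loose on the bench in front of the control box. Origin at its underside.
- wax_jar: Bystander: glass jar with steel cap, 76 mm across, 92 mm tall, at the left. Origin at its underside.
- marker: Bystander: marker pen, 130 mm long, 14 mm thick, lying at the right.
- spatula: Bystander: spatula, 200 mm long, lying at the right.
- tare_beaker: Bystander: empty clear beaker, 68 mm across, 85 mm tall, at the right. Origin at its underside.
Things that resemble listed ones, but are neither listed nor needed, are in the scene too. Leave any blue or purple look-alike of the sample_cup alone.

How it is judged:
On the way, in this order (a step that is already met when the one before it is completed fails the run):
1. the carriage is pushed fully home with the knob still in (value of joint carriage above 0.106 m and value of joint valve_knob below 0.003 m), for 0.2 s.
2. the knob is out at on, the head is down and the lid is pressed fully on, the carriage home (value of joint valve_knob above 0.0105 m and value of joint press_head above 0.0165 m and value of joint cup_lid above 0.003 m and value of joint carriage above 0.104 m), for 0.2 s.
3. the knob is pushed fully in again and the head is up, the carriage still home (value of joint valve_knob below 0.0015 m and value of joint press_head below 0.003 m and value of joint carriage above 0.1 m), for 0.2 s.
At the end, for the whole second after the job is handed in: The carriage is drawn out to within 5 mm of its front stop; the knob is in to within 1.5 mm and the press head up to within 3 mm; the cup's lid is down to within 1 mm of fully on; the cup stands at rest and upright (within 4.5 degrees) in the nest, within 5 mm of its place (value of joint carriage below 0.005 m and value of joint valve_knob below 0.0015 m and value of joint press_head below 0.003 m and value of joint cup_lid above 0.003 m and distance between sample_cup and nest below 0.005 m and angle between sample_cup's own z axis and vertical below 0.08 rad and linear speed of sample_cup below 0.02 m/s); the robot touches nothing.
It fails at once if the robot touches the sample cup or its lid (contact force between any of the fingers, the arm and sample_cup above 0.5 N).
It fails at once if a bystander on the bench is moved by more than 30 mm (distance of any of closed_cup_a, closed_cup_b, spare_lid, wax_jar, marker, spatula, tare_beaker from where it was at the start of the episode above 0.03 m).
It also fails if it takes over 64 s, if anything falls off the work surface, if the arm or the gripper's body presses on something with over 40 N, if the wrist force passes 120 N, or if a joint passes its speed limit or range.

## Robot

A 7-joint arm with a two-finger parallel gripper is mounted at the origin on the work surface. World frame = base frame: x ahead of the robot, y to its left, z up, the work surface at z = 0. Lengths are in m, angles in rad, forces in N, time in s.
With the tool pointing down it reaches from about 0.425 to 0.875 m from the base axis. Payload 4.7 kg.
Tool frame: the origin (TCP) lies midway between the tips of the shut fingers; the grasp point (between the pads) lies 19 mm behind it (ctrl.grip_point_offset is the distance from the TCP to the grasp point, in m); z points along the fingers, y is the line along which they close (so a half turn about z gives the same grasp; the last joint's range is limited). The gripper opens to 87 mm and grips with 3 to 60 N. Pads are 19 mm wide; open, the fingers measure 117 mm over their backs; the gripper's body (75 mm by 190 mm) begins 51 mm behind the grasp point.
Start: joints at [-1.189, 0.321, -0.07, 1.45, 0.023, 1.371, -0.057], TCP at [0.234, 0.607, 0.223] pointing down, gripper open.
Joint ranges: [-2.86, 2.86], [-0.3, 2.09], [-1.38, 1.24], [0.06, 2.45], [-1.56, 4.7], [0.09, 2.05], [-2.69, 2.69]. Speed limits (rad/s): [2.57, 2.57, 3.14, 3.14, 3.14, 3.14, 3.14].

## Interface

Orientations are given as a rotation vector (axis times angle).
In Python, from bench import ctrl gives the robot as it stands.
- The arm moves only by the tool move_arm, never from a script. Its argument "increments" is text: rows parted by semicolons, each of 7 numbers parted by spaces: the shift along the world's x, y, z in mm, then the turn, a rotation vector about the world's x, y, z in degrees, then the closure in counts, from 0 (fully open) to 255 (shut). A call has exactly 8 rows; each row shifts and turns the commanded pose from where the row before left it; what a row does not reach is not made up. A row lasts 1/12 s, in which the tool goes at most 41.7 mm and 7.16 degrees, less where a joint would pass 70% of its speed; a pose out of reach is approached as far as the arm can. A call with a gripper value outside its range is refused whole. The fingers move at their own pace and stop on an object; "grip_force" is the grip in N (left out, the last holds). Time passes only in rows, so rows that do not move let the fingers close, or fill a call up. It gives the time, the measured TCP pose, the force, the opening and the grip force at its end, in the units of the state.
- ctrl.get_state(): the state, without advancing time (a new reading comes with each control period).
- ctrl.get_image(name): name is "scene" or "top" or "wrist"; returns a dict with "frame" (420x560x3 uint8, red, green, blue), "depth" (420x560 float32, m along the optical axis (not along the pixel's ray), 0 where there is no reading), "fx", "fy", "cx", "cy" (pixels), "position" and "orientation" of the camera in the world. Camera axes: x right, y down, z forward; pixel columns grow to the right and rows downward; lengths in m; the calibration is good to about 2 mm. A picture is of the moment at which its call begins.
- ctrl.close_job(): hands the job in; it is judged then, once.
Trained networks look in a picture, given as the dict that the camera call returned (one of the last four; its "shot" number tells which), for a name from the list of things; names that differ only in an ending like _2 or _b are one class to them, and where a whole thing is asked for, a point or a joint stands for the part that bears it (a point fixed in the world has none). Each returns a list of dicts, best first, with "score" (0 to 1); they miss things now and then, are a little off and sometimes report something else, mostly with a low value. They report only what shows in the picture. A call takes as long as a camera call. They do not tell look-alikes from the thing itself.
- ctrl.find_in(target, picture): "centre" ([x, y, z] in m, in world coordinates, good to about 4 mm: the middle of the surface that is visible of it).
- ctrl.silhouettes(target, picture): "region" (420x560 bool, what is visible of it).
The state is a dict: "time": time; "joint_positions": joint angles; "qd": joint speeds; "joint_torque": joint torques, N m; "position": TCP position; "tool_rot": TCP orientation; "ft_force": force on the tool from outside, world axes, zero at the start; "torque": the same for the moment, N m; "grip_width": opening from 0.0 (shut) to 1.0 (fully open); "grip_force": force on a finger pad.
Only numpy, scipy, OpenCV 4.12 (cv2) and the standard library are available. Lean on these libraries where they do the work, as an engineer would, in place of code of your own. Each camera call takes 0.05 s, during which the arm holds its last target. There are 200 camera calls.

## Working session

There is one attempt and no reset: what is moved stays moved. The work goes in short steps, Python scripts to look and compute and a tool call to move; the robot and the scene stay as the last step left them, time stands still between calls to the robot, and variables do not carry over. Pictures are saved under pics/ and viewed, at most 10 in all, crops included, and the job is handed in when it is done.

Besides the shell and the picture viewer there is one more tool, called after ">>>" as name(argument=value, ...) on one line, values as JSON. move_arm: Moves the arm, as the interface text tells. Its arguments: {"type":"object","properties":{"increments":{"type":"string"},"grip_force":{"type":"number"}},"required":["increments"]}

```bash
mkdir -p pics; ls
cat > h.py <<'E'
import numpy as np, cv2
from scipy.spatial.transform import Rotation as R
from bench import ctrl
def Rm(o):
    o=np.array(o,float)
    return o if o.shape==(3,3) else (R.from_rotvec(o).as_matrix() if o.size==3 else R.from_quat(o).as_matrix())
def cloud(im):
    d=im["depth"];v,u=np.mgrid[:d.shape[0],:d.shape[1]]
    p=np.stack([(u-im["cx"])/im["fx"]*d,(v-im["cy"])/im["fy"]*d,d],-1)
    return p@Rm(im["orientation"]).T+np.array(im["position"])
def save(im,n): cv2.imwrite("pics/"+n,im["frame"][:,:,::-1])
E
python3 - <<'E'
from h import *
np.set_printoptions(precision=4,suppress=True)
print(ctrl.get_state())
for n in("top","scene"):
    im=ctrl.get_image(n);save(im,n+"0.png");print(n,im["position"],im["orientation"])
    for t in["press","carriage_handle","control_box","knob_head","sample_cup","nest","closed_cup_a","spare_lid","wax_jar","marker","spatula","tare_beaker"]:
        try: print(t,[(np.round(r["centre"],3),round(r["score"],2)) for r in ctrl.find_in(t,im)[:4]])
        except Exception as e: print(t,e)
E
```

```text
pics
{'time': 0.0, 'joint_positions': array([-1.1889,  0.3218, -0.0701,  1.4517,  0.0226,  1.3708, -0.0569]), 'qd': array([ 0.0004, -0.    , -0.0001, -0.001 ,  0.0006,  0.0005,  0.0003]), 'joint_torque': array([  0.0005, -49.1309,  -0.4037, -31.2529,  -0.064 ,   0.0437,
         0.0002]), 'position': array([0.2335, 0.606 , 0.2215]), 'tool_rot': array([-0.5743, -3.0884,  0.003 ]), 'ft_force': array([-0.0932, -0.1371,  0.8649]), 'torque': array([-0.0116, -0.0494, -0.0295]), 'grip_force': 0.0, 'grip_width': 1.003327967825924}
top [0.4627 0.0062 1.0878] [-2.2056  2.1747 -0.0786]
press [(array([0.662, 0.057, 0.046]), 0.87)]
carriage_handle [(array([0.529, 0.081, 0.04 ]), 0.96), (array([0.66 , 0.058, 0.046]), 0.73)]
control_box [(array([0.663, 0.059, 0.044]), 0.91)]
knob_head [(array([ 0.651, -0.046,  0.113]), 0.62), (array([0.559, 0.09 , 0.122]), 0.55), (array([0.615, 0.246, 0.067]), 0.17)]
sample_cup [(array([0.349, 0.002, 0.071]), 0.9), (array([0.559, 0.091, 0.118]), 0.64), (array([0.386, 0.165, 0.067]), 0.57)]
nest [(array([0.524, 0.082, 0.041]), 0.61)]
closed_cup_a [(array([0.521, 0.2
[... 385 characters left out ...]
[(array([ 0.618, -0.356,  0.041]), 0.74)]
scene [1.6215 0.2009 0.9632] [-1.5762 -1.8282  0.9137]
press [(array([0.747, 0.08 , 0.065]), 0.64)]
carriage_handle []
control_box [(array([0.742, 0.081, 0.061]), 0.95)]
knob_head []
sample_cup [(array([0.361, 0.005, 0.066]), 0.65), (array([0.405, 0.168, 0.057]), 0.62)]
nest [(array([0.636, 0.244, 0.062]), 0.25)]
closed_cup_a [(array([0.633, 0.244, 0.062]), 0.82), (array([0.532, 0.221, 0.064]), 0.71)]
spare_lid [(array([ 0.46 , -0.055,  0.016]), 0.76)]
wax_jar [(array([0.466, 0.45 , 0.066]), 0.61)]
marker [(array([ 0.375, -0.29 ,  0.008]), 0.42)]
spatula []
tare_beaker [(array([ 0.634, -0.337,  0.06 ]), 0.97), (array([ 0.664, -0.048,  0.117]), 0.37)]
```

View pics/top0.png

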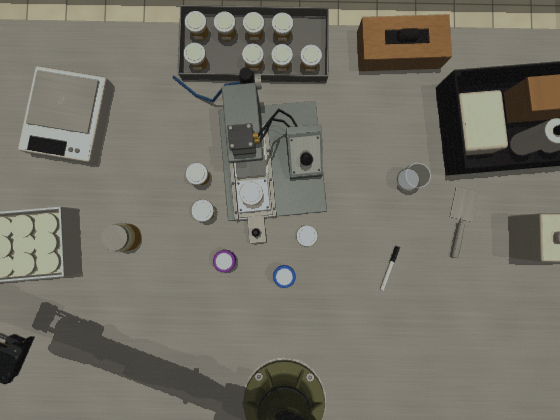

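View pics/scene0.png

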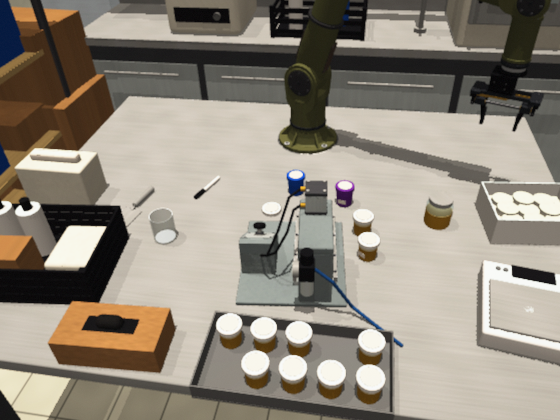

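The top view shows the press at (245,140), the sample cup's lid at (252,194), the handle at (256,233) and the knob at (306,158). The purple and blue look-alikes are at (224,261) and (284,276), the spare lid at (307,236). The scene view agrees. Next I fit the press pose.

Run:
```python
from h import *
np.set_printoptions(precision=4,suppress=True)
im=ctrl.get_image("top");P=cloud(im)
def box(u0,u1,v0,v1,z0,z1):
    q=P[v0:v1,u0:u1].reshape(-1,3);q=q[(q[:,2]>z0)&(q[:,2]<z1)];return q
def circ(q):
    (c,r)=cv2.minEnclosingCircle((q[:,:2]*1000).astype(np.float32));return np.round(c,1),round(r,1),q.mean(0),np.median(q[:,2]),len(q)
print("lid",circ(box(236,270,178,212,.1,.13)))
print("handle",circ(box(246,268,222,243,.085,.105)),circ(box(246,268,222,243,.06,.105)))
print("knob",circ(box(294,318,146,172,.1,.135)))
q=box(290,325,125,175,.05,.13)
bp=box(215,335,95,225,.008,.018)
r=cv2.minAreaRect((bp[:,:2]*1000).astype(np.float32));print("base",r,cv2.boxPoints(r))
for t in("knob_head","carriage_handle"):
    for s in ctrl.silhouettes(t,im)[:2]:
        m=s["region"];v,u=np.nonzero(m);print(t,s["score"],m.sum(),u.min(),u.max(),v.min(),v.max(),np.median(P[m],0))
# solve yaw from lid+handle+knob
a=np.array([[-110,0],[-210,0],[-35-0,-150]])
big=cv2.resize(im["frame"][80:260,190:340],None,fx=4.4,fy=3.3*1,interpolation=cv2.INTER_CUBIC);cv2.imwrite("pics/topc.png",cv2.resize(im["frame"][90:255,200:340],None,fx=3.6,fy=3.6,interpolation=cv2.INTER_CUBIC)[:,:,::-1])
```

```text
lid (array([561.5,  92.5]), 29.8, array([0.5609, 0.0922, 0.1179]), np.float64(0.11805116154083362), 433)
handle (array([462.1,  80.4]), 10.8, array([0.4624, 0.0806, 0.0934]), np.float64(0.0940575711300356), 56) (array([462.3,  81.4]), 10.9, array([0.4623, 0.0806, 0.093 ]), np.float64(0.09383962079436192), 58)
knob (array([670.8, -46.5]), 34.2, array([ 0.6607, -0.0459,  0.1121]), np.float64(0.11346320282656136), 180)
base ((665.779296875, 60.630615234375), (320.0038146972656, 312.7653503417969), 6.37346887588501) [[ 489.4064  198.2851]
 [ 524.1262 -112.5471]
 [ 842.1522  -77.0239]
 [ 807.4324  233.8084]]
carriage_handle 0.86 1317 236 271 175 242 [0.5233 0.081  0.0437]
carriage_handle 0.33 408 240 262 182 204 [0.5607 0.0925 0.1181]
```

View pics/topc.png

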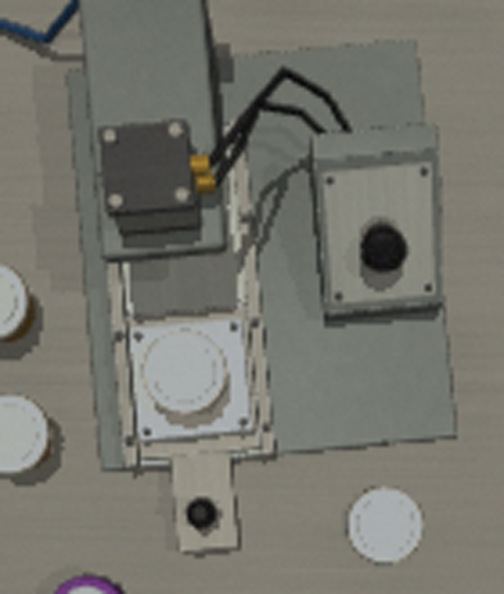

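The crop shows the handle at (200,513), the lid at (185,370) and the knob at (383,247). The press origin comes out at about (0.6706, 0.1050), yaw 6.6°. The knob detection agrees to 2 mm.

```bash
cat >> h.py <<'E'
O=np.array([.6706,.1050,0]);YAW=np.radians(6.6);PR=R.from_euler('z',YAW).as_matrix()
def w(p): return O+PR@np.array(p,float)/1000
def plan(p,tilt,flip=None):
    "p: grasp point in press mm; tilt deg. prints total shift mm & rotvec deg to go"
    t=np.radians(tilt);z=PR@[np.sin(t),0,-np.cos(t)]
    s=ctrl.get_state();Rc=R.from_rotvec(s["tool_rot"]);best=None
    for sg in(1,-1):
        y=PR@[0,sg,0];Rt=R.from_matrix(np.c_[np.cross(y,z),y,z])
        rv=(Rt*Rc.inv()).as_rotvec(degrees=True)
        if best is None or np.linalg.norm(rv)<np.linalg.norm(best): best=rv
    d=(w(p)+ctrl.grip_point_offset*z-s["position"])*1000
    print("shift",np.round(d,1),"rot",np.round(best,2),"F",np.round(s["ft_force"],2),"grip",round(float(s["grip_width"]),3),"q",np.round(s["joint_positions"],2),"t",round(s["time"],2))
E
python3 - <<'E'
from h import *
plan([-210,0,215],10); plan([-210,0,73],10)
E
```

```text
shift [ 231.5 -525.3  -26. ] rot [ -1.28 -10.01  27.6 ] F [-0.7  -0.04  0.17] grip 1.0 q [-1.19  0.32 -0.07  1.45  0.02  1.37 -0.06] t 1.45
shift [ 231.5 -525.3 -168. ] rot [ -1.28 -10.01  27.6 ] F [-0.7  -0.04  0.17] grip 1.0 q [-1.19  0.32 -0.07  1.45  0.02  1.37 -0.06] t 1.45
```

>>> move_arm(increments="14 -33 -1 -0.08 -0.63 1.73 0;14 -33 -1 -0.08 -0.63 1.73 0;14 -33 -1 -0.08 -0.63 1.73 0;14 -33 -1 -0.08 -0.63 1.73 0;14 -33 -1 -0.08 -0.63 1.73 0;14 -33 -1 -0.08 -0.63 1.73 0;14 -33 -1 -0.08 -0.63 1.73 0;14 -33 -1 -0.08 -0.63 1.73 0")

```text
time: 2.12
position: [0.3462, 0.3409, 0.2147]
tool_rot: [0.19, 3.047, 0.009]
ft_force: [0.7, -0.6, 0.9]
grip_width: 1.001
grip_force: 0.0
```

>>> move_arm(increments="15 -33 -2 -0.08 -0.63 1.73 0;15 -33 -2 -0.08 -0.63 1.73 0;15 -33 -2 -0.08 -0.63 1.73 0;15 -33 -2 -0.08 -0.63 1.73 0;15 -33 -2 -0.08 -0.63 1.73 0;15 -33 -2 -0.08 -0.63 1.73 0;15 -33 -2 -0.08 -0.63 1.73 0;15 -33 -2 -0.08 -0.63 1.73 0")

```text
time: 2.78
position: [0.4662, 0.0768, 0.1989]
tool_rot: [-0.175, 2.96, 0.016]
ft_force: [1.1, -0.0, 0.0]
grip_width: 1.0
grip_force: 0.0
```

Run:
```python
from h import *
im=ctrl.get_image("wrist");save(im,"w1.png");P=cloud(im)
for t in("carriage_handle","sample_cup"):print(t,[(np.round(r["centre"],4),round(r["score"],2)) for r in ctrl.find_in(t,im)[:3]])
print("expect handle top",w([-210,0,96]))
Q=P.reshape(-1,3);m=(np.abs(Q[:,2]-.093)<.008)&(np.hypot(*(Q[:,:2]-w([-210,0,0])[:2]).T)<.03);print(m.sum(),Q[m].mean(0) if m.any() else 0, Q[m].max(0) if m.any() else 0, Q[m].min(0) if m.any() else 0)
m=(np.abs(Q[:,2]-.116)<.005)&(np.hypot(*(Q[:,:2]-w([-110,0,0])[:2]).T)<.045);print(m.sum(),cv2.minEnclosingCircle((Q[m][:,:2]*1000).astype(np.float32)),w([-110,0,0]))
plan([-210,0,73],10)
```

```text
carriage_handle [(array([0.512 , 0.083 , 0.0403]), 0.8)]
sample_cup [(array([0.3888, 0.1619, 0.0702]), 0.97), (array([0.3513, 0.0042, 0.0738]), 0.74), (array([0.5625, 0.0926, 0.1125]), 0.56)]
expect handle top [0.46199172 0.0808632  0.096     ]
481 [0.46064836 0.08141398 0.09382086] [0.47318843 0.09232678 0.09848361] [0.45203839 0.07129723 0.08520277]
1118 ((561.8041381835938, 92.82865142822266), 29.927860260009766) [0.561329   0.09235691 0.        ]
shift [  -1.1    5.5 -144.3] rot [-0.07  0.08  0.28] F [0.43 0.98 0.39] grip 1.005 q [-0.73 -0.22  0.44  2.06  0.14  1.12  1.34] t 2.93
```

View pics/w1.png

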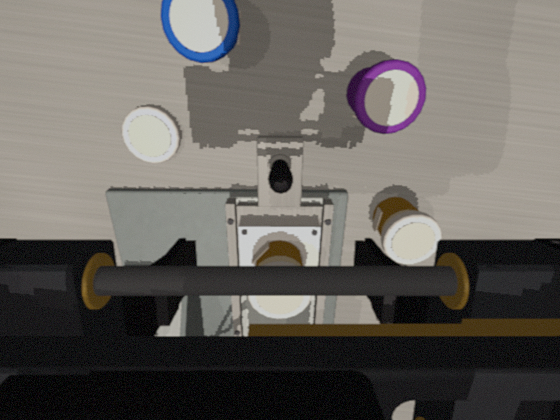

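The wrist view shows the handle at (280,175) and the cup's lid at (279,290), with the purple ring at (386,96) and blue ring at (200,20) clear of the fingers. The pose is confirmed, so I lower the tool.

>>> move_arm(increments="-1 5 -20 0 0 0 0;0 0 -20 0 0 0 0;0 0 -20 0 0 0 0;0 0 -20 0 0 0 0;0 0 -20 0 0 0 0;0 0 -20 0 0 0 0;0 0 -15 0 0 0 0;0 0 -9 0 0 0 0")

```text
time: 3.6
position: [0.4632, 0.0846, 0.0528]
tool_rot: [-0.176, 2.964, 0.015]
ft_force: [-1.0, -0.1, 0.0]
grip_width: 1.0
grip_force: 0.0
```

Run:
```python
from h import *
plan([-210,0,73],10)
```

```text
shift [ 2.  -3.4  1.8] rot [ 0.04 -0.09 -0.18] F [-0.98 -0.13  0.04] grip 1.0 q [-0.74 -0.04  0.48  2.23  0.06  0.77  1.39] t 3.6
```

>>> move_arm(increments="2 -3 2 0 0 0 0;0 0 0 0 0 0 150;0 0 0 0 0 0 230;0 0 0 0 0 0 230;0 0 0 0 0 0 230;0 0 0 0 0 0 230;0 0 0 0 0 0 230;0 0 0 0 0 0 230", grip_force=20)

```text
time: 4.27
position: [0.4668, 0.0806, 0.0568]
tool_rot: [-0.173, 2.961, 0.016]
ft_force: [-0.5, -0.2, 0.6]
grip_width: 0.557
grip_force: 0.0
```

Run:
```python
from h import *
plan([-210,0,73],10);plan([-100,0,73],10)
print(ctrl.get_state()["grip_force"])
```

```text
shift [-1.6  0.6 -2.2] rot [-0.02  0.08 -0.08] F [-0.49 -0.16  0.58] grip 0.557 q [-0.73 -0.04  0.49  2.23  0.06  0.78  1.4 ] t 4.27
shift [107.6  13.3  -2.2] rot [-0.02  0.08 -0.08] F [-0.49 -0.16  0.58] grip 0.557 q [-0.73 -0.04  0.49  2.23  0.06  0.78  1.4 ] t 4.27
0.0
```

Fingers are still closing.

>>> move_arm(increments="0 0 -1 0 0 0 230;0 0 0 0 0 0 230;0 0 0 0 0 0 230;0 0 0 0 0 0 230;0 0 0 0 0 0 230;0 0 0 0 0 0 230;0 0 0 0 0 0 230;0 0 0 0 0 0 230")

```text
time: 4.93
position: [0.4666, 0.0816, 0.0556]
tool_rot: [-0.174, 2.961, 0.017]
ft_force: [-0.3, 5.0, -0.1]
grip_width: 0.241
grip_force: 20.0
```

>>> move_arm(increments="3 0 0 0 0 0 230;5 0.6 0 0 0 0 230;7 0.8 0 0 0 0 230;8 0.9 0 0 0 0 230;8 0.9 0 0 0 0 230;8 0.9 0 0 0 0 230;8 0.9 0 0 0 0 230;8 0.9 0 0 0 0 230")

```text
time: 5.6
position: [0.5213, 0.0877, 0.0555]
tool_rot: [-0.175, 2.963, 0.017]
ft_force: [-3.0, 3.9, 3.1]
grip_width: 0.243
grip_force: 19.8
```

>>> move_arm(increments="8 0.9 0 0 0 0 230;8 0.9 0 0 0 0 230;8 0.9 0 0 0 0 230;8 0.9 0 0 0 0 230;7 0.8 0 0 0 0 230;6 0.7 0 0 0 0 230;4 0.5 0 0 0 0 230;3 0.4 0 0 0 0 230")

```text
time: 6.27
position: [0.5737, 0.0936, 0.0556]
tool_rot: [-0.174, 2.962, 0.016]
ft_force: [-1.8, 3.7, 1.9]
grip_width: 0.246
grip_force: 19.8
```

Run:
```python
from h import *
plan([-100,0,73],10)
```

```text
shift [ 0.8  0.3 -1. ] rot [-0.04  0.01 -0.14] F [-1.84  3.69  1.87] grip 0.246 q [-0.68  0.21  0.51  1.99 -0.13  0.8   1.58] t 6.27
```

>>> move_arm(increments="1 0 0 0 0 0 230;1 0 0 0 0 0 230;1 0 0 0 0 0 230;1 0 0 0 0 0 230;1 0 0 0 0 0 230;0 0 0 0 0 0 230;0 0 0 0 0 0 230;0 0 0 0 0 0 230")

```text
time: 6.93
position: [0.5759, 0.0938, 0.0555]
tool_rot: [-0.175, 2.967, 0.018]
ft_force: [-11.8, 4.3, 10.2]
grip_width: 0.242
grip_force: 19.3
```

The carriage is home: 110 mm travelled and a stop force of 12 N. I release and lift clear.

>>> move_arm(increments="-1 0 0 0 0 0 120;0 0 0 0 0 0 100;0 0 0 0 0 0 80;0 0 0 0 0 0 80;0 0 0 0 0 0 80;0 0 0 0 0 0 80;0 0 0 0 0 0 80;0 0 0 0 0 0 80")

```text
time: 7.6
position: [0.5778, 0.0923, 0.0556]
tool_rot: [-0.173, 2.961, 0.015]
ft_force: [-0.6, -0.5, 0.5]
grip_width: 0.673
grip_force: 0.0
```

>>> move_arm(increments="-2 0 10 0 0 0 80;-5 0 17 0 0 0 80;-7 0 17 0 0 0 80;-7 0 17 0 0 0 80;-7 0 17 0 0 0 80;-7 0 17 0 0 0 80;-5 0 15 0 0 0 80;0 0 0 0 0 0 80")

```text
time: 8.27
position: [0.5392, 0.0929, 0.1697]
tool_rot: [-0.172, 2.955, 0.019]
ft_force: [0.6, 0.1, 0.2]
grip_width: 0.686
grip_force: 0.0
```

Run:
```python
from h import *
s35,c35=np.sin(np.radians(35)),np.cos(np.radians(35))
for d in(80,2): plan([-35-d*s35,-150,108+d*c35],35)
im=ctrl.get_image("top");save(im,"t2.png");P=cloud(im)
Q=P.reshape(-1,3);m=(np.abs(Q[:,2]-.093)<.01)&(np.hypot(*(Q[:,:2]-w([-100,0,0])[:2]).T)<.03);print(m.sum(),Q[m].mean(0),w([-100,0,0]))
```

```text
shift [  79.  -145.   -11.5] rot [  2.71 -24.44  -0.11] F [0.58 0.11 0.25] grip 0.686 q [-0.74 -0.02  0.51  1.95  0.03  1.02  1.44] t 8.27
shift [ 123.4 -139.9  -75.4] rot [  2.71 -24.44  -0.11] F [0.58 0.11 0.25] grip 0.686 q [-0.74 -0.02  0.51  1.95  0.03  1.02  1.44] t 8.27
6 [0.5791694  0.09338208 0.09239658] [0.57126272 0.09350628 0.        ]
```

>>> move_arm(increments="0 -24 0 0.34 -3 0 80;0 -24 0 0.34 -3 0 80;0 -24 0 0.34 -3 0 80;10 -24 0 0.34 -3 0 80;17 -24 0 0.34 -3 0 80;17 -25 0 0.34 -3 0 80;17 0 0 0.34 -3 0 80;18 0 -11 0.34 -3.4 0 80")

```text
time: 8.98
position: [0.619, -0.0555, 0.1569]
tool_rot: [-0.142, 2.527, 0.041]
ft_force: [0.6, 1.3, 0.3]
grip_width: 0.69
grip_force: 0.0
```

Run:
```python
from h import *
s35,c35=np.sin(np.radians(35)),np.cos(np.radians(35))
plan([-35-2*s35,-150,108+2*c35],35)
im=ctrl.get_image("wrist");save(im,"w3.png");P=cloud(im)
print([(np.round(r["centre"],4),round(r["score"],2)) for r in ctrl.find_in("knob_head",im)[:3]])
print("face centre expected",w([-35-9*s35,-150,108+9*c35]))
Q=P.reshape(-1,3);g=im["frame"].reshape(-1,3).max(1)
L=(Q-O)@PR*1000;L=L-[-35,-150,108];h=L@[-s35,0,c35];a=L@[c35,0,s35];b=L[:,1]
m=(abs(h-9)<6)&(np.hypot(a,b)<30);print(m.sum(),np.median(h[m]),cv2.minEnclosingCircle(np.c_[a,b][m].astype(np.float32)),a[m].mean(),b[m].mean())
m=(abs(h+26)<5)&(np.hypot(a,b)<45);print(m.sum(),np.median(h[m]))
```

```text
shift [ 43.6   8.6 -62.6] rot [0.15 0.04 0.21] F [0.6  1.3  0.32] grip 0.69 q [-0.69 -0.13  0.79  2.18 -0.09  0.45  1.87] t 8.98
[(array([ 0.6486, -0.0501,  0.1131]), 0.92), (array([0.6005, 0.0168, 0.0316]), 0.62)]
face centre expected [ 0.64794455 -0.04862204  0.11537237]
1550 8.335214762646476 ((0.8374179601669312, 0.2176511436700821), 16.699066162109375) -0.5449164172386936 0.24650972716296463
7662 -24.523318252260715
```

View pics/w3.png

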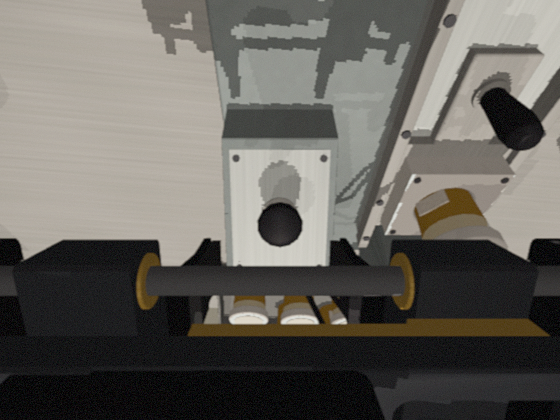

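The knob is at (280,224), centred between the fingers and within 1 mm of the model. The handle at (515,120) and the cup at (455,220) are well to the side. I advance along the knob's axis.

>>> move_arm(increments="0 3.5 0 0 0 0 80;7 0.8 -10 0 0 0 80;7 0.8 -10 0 0 0 80;7 0.8 -10 0 0 0 80;7 0.8 -10 0 0 0 80;7 0.8 -10 0 0 0 80;5 0.6 -8 0 0 0 80;3 0.4 -4 0 0 0 80")

```text
time: 9.75
position: [0.6597, -0.0421, 0.0915]
tool_rot: [-0.152, 2.536, 0.045]
ft_force: [-0.6, -0.4, 0.1]
grip_width: 0.686
grip_force: 0.0
```

Run:
```python
from h import *
s35,c35=np.sin(np.radians(35)),np.cos(np.radians(35))
plan([-35-2*s35,-150,108+2*c35],35)
```

```text
shift [ 2.9 -4.9  2.9] rot [ 0.16 -0.52 -0.22] F [-0.63 -0.37  0.08] grip 0.686 q [-0.69  0.14  0.83  2.15 -0.66  0.37  2.35] t 9.75
```

>>> move_arm(increments="3 -4 3 0 -0.4 0 80;0 0 0 0 0 0 120;0 0 0 0 0 0 200;0 0 0 0 0 0 230;0 0 0 0 0 0 230;0 0 0 0 0 0 230;0 0 0 0 0 0 230;0 0 0 0 0 0 230", grip_force=45)

```text
time: 10.42
position: [0.6627, -0.0474, 0.096]
tool_rot: [-0.149, 2.526, 0.044]
ft_force: [-4.3, 2.2, 5.5]
grip_width: 0.363
grip_force: 45.0
```

Run:
```python
from h import *
s35,c35=np.sin(np.radians(35)),np.cos(np.radians(35))
plan([-35-2*s35,-150,108+2*c35],35);print(ctrl.get_state()["grip_force"])
```

```text
shift [-0.2  0.5 -1.7] rot [ 0.12  0.04 -0.1 ] F [-4.33  2.15  5.53] grip 0.363 q [-0.68  0.14  0.83  2.14 -0.67  0.37  2.37] t 10.42
45.00156305730343
```

>>> move_arm(increments="-1 -0.1 1.5 0 0 0 230;-1 -0.1 1.5 0 0 0 230;-1 -0.1 1.5 0 0 0 230;-1 -0.1 1.5 0 0 0 230;-1.2 -0.1 1.7 0 0 0 230;-1.2 -0.1 1.7 0 0 0 230;-1 -0.1 1.5 0 0 0 230;-0.6 -0.1 1 0 0 0 230")

```text
time: 11.08
position: [0.6552, -0.0482, 0.1065]
tool_rot: [-0.15, 2.526, 0.038]
ft_force: [42.7, 3.4, -42.6]
grip_width: 0.366
grip_force: 45.0
```

>>> move_arm(increments="0 0 0 0 0 0 230;0 0 0 0 0 0 230;0 0 0 0 0 0 230;0 0 0 0 0 0 230;0 0 0 0 0 0 230;0 0 0 0 0 0 230;0 0 0 0 0 0 230;0 0 0 0 0 0 230")

```text
time: 11.75
position: [0.6553, -0.0482, 0.1063]
tool_rot: [-0.15, 2.526, 0.038]
ft_force: [26.9, 2.0, -26.4]
grip_width: 0.361
grip_force: 45.0
```

Run:
```python
from h import *
s35,c35=np.sin(np.radians(35)),np.cos(np.radians(35))
plan([-35-14*s35,-150,108+14*c35],35)
im=ctrl.get_image("scene");cv2.imwrite("pics/s4.png",cv2.resize(im["frame"][160:310,220:370],None,fx=4,fy=4)[:,:,::-1])
```

```text
shift [ 0.4  0.5 -2.2] rot [ 0.38  0.07 -0.09] F [ 26.92   1.95 -26.44] grip 0.361 q [-0.73  0.09  0.86  2.15 -0.57  0.38  2.28] t 11.75
```

View pics/s4.png

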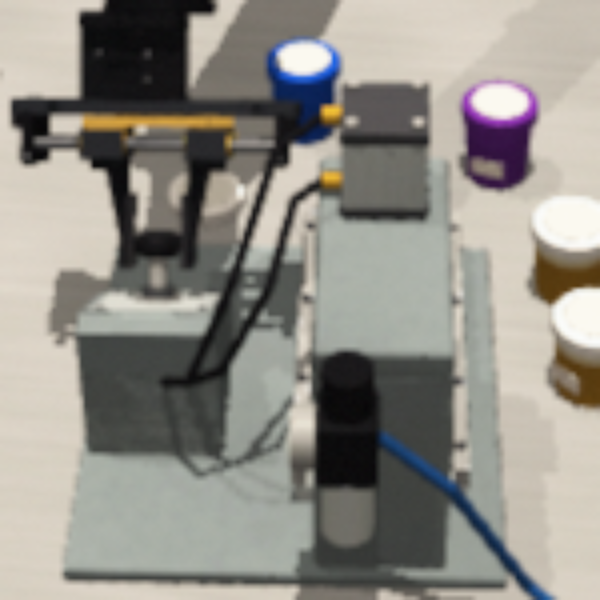

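The knob at (157,250) stands well out of the panel: 13 mm of travel, now against its stop. I relax the pull and wait for the head.

>>> move_arm(increments="0.6 0 -0.8 0 0 0 230;0.3 0 -0.4 0 0 0 230;0 0 0 0 0 0 230;0 0 0 0 0 0 230;0 0 0 0 0 0 230;0 0 0 0 0 0 230;0 0 0 0 0 0 230;0 0 0 0 0 0 230")

```text
time: 12.47
position: [0.6556, -0.0482, 0.1061]
tool_rot: [-0.149, 2.527, 0.042]
ft_force: [8.7, 2.3, -6.9]
grip_width: 0.362
grip_force: 45.0
```

Run:
```python
from h import *
im=ctrl.get_image("wrist");L=((cloud(im).reshape(-1,3))-O)@PR*1000
m=(np.hypot(L[:,0],L[:,1])<40)&(L[:,2]>95)&(L[:,2]<170);print(m.sum())
print(np.histogram(L[m][:,2],bins=np.arange(95,172,4)))
cv2.imwrite("pics/w4.png",im["frame"][:,:,::-1])
```

```text
1964
(array([325, 180, 230,  51,  95,  95, 263, 241, 335, 149,   0,   0,   0,
         0,   0,   0,   0,   0,   0]), array([ 95,  99, 103, 107, 111, 115, 119, 123, 127, 131, 135, 139, 143,
       147, 151, 155, 159, 163, 167, 171]))
```

View pics/w4.png

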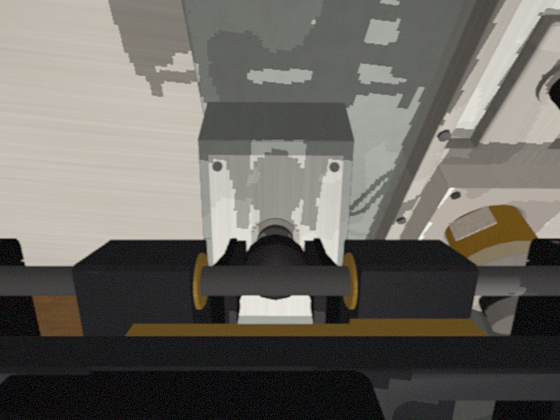

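The wrist view shows the knob gripped and out at (275,265), and the dark pad down on the lid near (505,310). I push the knob back in.

>>> move_arm(increments="1 0.1 -1.4 0 0 0 230;1 0.1 -1.4 0 0 0 230;1 0.1 -1.5 0 0 0 230;1 0.1 -1.5 0 0 0 230;1 0.1 -1.5 0 0 0 230;1 0.1 -1.5 0 0 0 230;1 0.1 -1.5 0 0 0 230;1 0.1 -1.4 0 0 0 230")

```text
time: 13.18
position: [0.6632, -0.0474, 0.0955]
tool_rot: [-0.148, 2.527, 0.048]
ft_force: [-44.0, 3.3, 46.8]
grip_width: 0.361
grip_force: 45.0
```

Run:
```python
from h import *
s35,c35=np.sin(np.radians(35)),np.cos(np.radians(35))
plan([-35-2*s35,-150,108+2*c35],35)
```

```text
shift [-0.7  0.5 -1.2] rot [-0.03 -0.02 -0.13] F [-44.     3.32  46.84] grip 0.361 q [-0.68  0.14  0.83  2.14 -0.69  0.38  2.38] t 13.18
```

Now hard against the in stop, 13 mm back. I relax, wait and release.

>>> move_arm(increments="-0.6 0 0.8 0 0 0 230;-0.3 0 0.5 0 0 0 230;0 0 0 0 0 0 230;0 0 0 0 0 0 230;0 0 0 0 0 0 230;0 0 0 0 0 0 200;0 0 0 0 0 0 120;0 0 0 0 0 0 80")

```text
time: 13.85
position: [0.6629, -0.0493, 0.0959]
tool_rot: [-0.147, 2.526, 0.04]
ft_force: [0.2, 0.2, -0.4]
grip_width: 0.44
grip_force: 0.0
```

>>> move_arm(increments="0 0 0 0 0 0 80;0 0 0 0 0 0 80;0 0 0 0 0 0 80;0 0 0 0 0 0 80;0 0 0 0 0 0 80;0 0 0 0 0 0 80;-2 0 4 0 0 0 80;-5 -0.5 7 0 0 0 80")

```text
time: 14.52
position: [0.6555, -0.0486, 0.1062]
tool_rot: [-0.149, 2.528, 0.041]
ft_force: [0.5, -0.3, 0.5]
grip_width: 0.686
grip_force: 0.0
```

>>> move_arm(increments="-7 -0.8 10 0 0 0 80;-7 -0.8 10 0 0 0 80;-7 -0.8 10 0 0 0 80;-7 -0.8 10 0 0 0 80;-7 -0.8 10 0 0 0 80;-5 -0.8 8 0 0 0 80;0 0 0 0 0 0 80;0 0 0 0 0 0 80")

```text
time: 15.18
position: [0.616, -0.0534, 0.1654]
tool_rot: [-0.148, 2.525, 0.043]
ft_force: [0.0, -0.5, -0.6]
grip_width: 0.686
grip_force: 0.0
```

Run:
```python
from h import *
s35,c35=np.sin(np.radians(35)),np.cos(np.radians(35))
im=ctrl.get_image("wrist");P=cloud(im);save(im,"w5.png")
L=(P.reshape(-1,3)-O)@PR*1000
m=(np.hypot(L[:,0],L[:,1])<40)&(L[:,2]>95)&(L[:,2]<170);print(np.histogram(L[m][:,2],bins=np.arange(95,172,4)))
K=L-[-35,-150,108];h=K@[-s35,0,c35];a=K@[c35,0,s35];b=K[:,1]
m=(abs(h-14)<12)&(np.hypot(a,b)<14);print("knob face h",m.sum(),np.median(h[m]))
m=(abs(h+26)<5)&(np.hypot(a,b)<45);print("panel",np.median(h[m]))
plan([-150,0,170],10);plan([-100,0,73],10)
```

```text
(array([204, 116, 301, 293, 718,   4,   0,   0,   0,   0,   0,   0,   0,
         0,   0,   0,   0,   0,   0]), array([ 95,  99, 103, 107, 111, 115, 119, 123, 127, 131, 135, 139, 143,
       147, 151, 155, 159, 163, 167, 171]))
knob face h 1100 8.797485946086699
panel -24.535267186536537
shift [-91.  141.6 -13.1] rot [-2.73 24.87 -0.08] F [ 0.43 -0.62 -0.05] grip 0.683 q [-0.73 -0.16  0.81  2.18 -0.02  0.47  1.81] t 15.23
shift [ -41.3  147.3 -110.1] rot [-2.73 24.87 -0.08] F [ 0.43 -0.62 -0.05] grip 0.683 q [-0.73 -0.16  0.81  2.18 -0.02  0.47  1.81] t 15.23
```

View pics/w5.png

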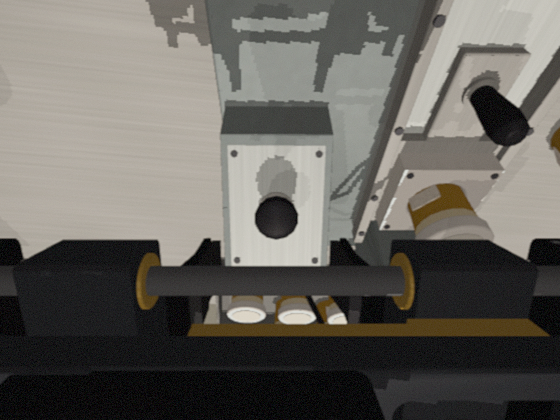

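The knob is in (276,218): its face is at 8.8 mm, the off position. The lid's top is at about 113 mm, so it is closed, and the head is up. I go back to the handle.

>>> move_arm(increments="-18 0 0 -0.34 3.1 0 80;-18 14 0 -0.34 3.1 0 80;-18 20 0 -0.34 3.1 0 80;-18 25 0 -0.34 3.1 0 80;-14 25 0 -0.34 3.1 0 80;-5 25 -3 -0.34 3.1 0 80;0 22 -5 -0.34 3.1 0 80;0 10 -5 -0.34 3.1 0 80")

```text
time: 15.9
position: [0.5241, 0.0918, 0.151]
tool_rot: [-0.18, 2.964, 0.018]
ft_force: [0.7, -0.1, -0.5]
grip_width: 0.687
grip_force: 0.0
```

Run:
```python
from h import *
plan([-100,0,73],10)
im=ctrl.get_image("wrist");Q=cloud(im).reshape(-1,3)
m=(np.abs(Q[:,2]-.093)<.008)&(np.hypot(*(Q[:,:2]-w([-100,0,0])[:2]).T)<.03);print(m.sum(),Q[m].mean(0),w([-100,0,0]))
```

```text
shift [ 50.3   2.1 -96.4] rot [-0.07 -0.13 -0.37] F [ 0.68 -0.14 -0.55] grip 0.687 q [-0.76 -0.03  0.52  2.    0.04  0.99  1.44] t 15.9
391 [0.56606326 0.09345009 0.09204965] [0.57126272 0.09350628 0.        ]
```

>>> move_arm(increments="8 0.5 -6 0 0 0 80;8 0.5 -8 0 0 0 80;8 0.5 -12 0 0 0 80;8 0.5 -14 0 0 0 80;7 0 -16 0 0 0 80;6 0 -16 0 0 0 80;3 0 -15 0 0 0 80;0 0 -10 0 0 0 80")

```text
time: 16.62
position: [0.5722, 0.0887, 0.0523]
tool_rot: [-0.173, 2.963, 0.013]
ft_force: [-0.6, -0.3, -0.4]
grip_width: 0.686
grip_force: 0.0
```

Run:
```python
from h import *
plan([-100,0,73],10)
```

```text
shift [2.3 5.1 2.3] rot [ 0.1  -0.06 -0.06] F [-0.58 -0.29 -0.37] grip 0.686 q [-0.7   0.22  0.54  1.99 -0.14  0.79  1.6 ] t 16.62
```

>>> move_arm(increments="0 4 2 0 0 0 80;0 0 0 0 0 0 150;0 0 0 0 0 0 230;0 0 0 0 0 0 230;0 0 0 0 0 0 230;0 0 0 0 0 0 230;0 0 0 0 0 0 230;0 0 0 0 0 0 230", grip_force=20)

```text
time: 17.28
position: [0.5729, 0.0935, 0.0572]
tool_rot: [-0.173, 2.961, 0.016]
ft_force: [0.5, 0.0, 2.0]
grip_width: 0.243
grip_force: 20.1
```

>>> move_arm(increments="0 0 0 0 0 0 230;0 0 0 0 0 0 230;0 0 0 0 0 0 230;0 0 0 0 0 0 230;-1 0 0 0 0 0 230;-2 -0.3 0 0 0 0 230;-3 -0.3 0 0 0 0 230;-4 -0.5 0 0 0 0 230")

```text
time: 17.95
position: [0.5633, 0.0925, 0.0572]
tool_rot: [-0.173, 2.959, 0.015]
ft_force: [2.6, -0.6, 2.3]
grip_width: 0.248
grip_force: 19.9
```

>>> move_arm(increments="-5 -0.6 0 0 0 0 230;-6 -0.7 0 0 0 0 230;-7 -0.8 0 0 0 0 230;-7 -0.8 0 0 0 0 230;-7 -0.8 0 0 0 0 230;-7 -0.8 0 0 0 0 230;-7 -0.8 0 0 0 0 230;-7 -0.8 0 0 0 0 230")

```text
time: 18.62
position: [0.5093, 0.0865, 0.0572]
tool_rot: [-0.173, 2.96, 0.016]
ft_force: [2.5, -1.4, 4.6]
grip_width: 0.245
grip_force: 20.0
```

>>> move_arm(increments="-7 -0.8 0 0 0 0 230;-7 -0.8 0 0 0 0 230;-7 -0.8 0 0 0 0 230;-6 -0.7 0 0 0 0 230;-5 -0.6 0 0 0 0 230;-4 -0.5 0 0 0 0 230;-3 -0.3 0 0 0 0 230;-2 -0.2 0 0 0 0 230")

```text
time: 19.28
position: [0.4683, 0.0818, 0.0571]
tool_rot: [-0.174, 2.961, 0.016]
ft_force: [3.2, -0.8, 5.9]
grip_width: 0.245
grip_force: 20.0
```

>>> move_arm(increments="-1 0 0 0 0 0 230;-1 0 0 0 0 0 230;-1 0 0 0 0 0 230;-1 0 0 0 0 0 230;0 0 0 0 0 0 230;0 0 0 0 0 0 230;0 0 0 0 0 0 230;0 0 0 0 0 0 230")

```text
time: 19.95
position: [0.4644, 0.0814, 0.0571]
tool_rot: [-0.173, 2.961, 0.015]
ft_force: [0.5, -2.6, 7.2]
grip_width: 0.247
grip_force: 20.0
```

>>> move_arm(increments="-1 0 0 0 0 0 230;-1 0 0 0 0 0 230;-1 0 0 0 0 0 230;-1 0 0 0 0 0 230;0 0 0 0 0 0 230;0 0 0 0 0 0 230;0 0 0 0 0 0 230;0 0 0 0 0 0 230")

```text
time: 20.62
position: [0.4635, 0.0813, 0.0573]
tool_rot: [-0.173, 2.954, 0.014]
ft_force: [15.2, -1.3, -8.6]
grip_width: 0.245
grip_force: 19.8
```

At the front stop (15 N). I ease off, release, lift and back away.

>>> move_arm(increments="1 0 0 0 0 0 230;1 0 0 0 0 0 230;0.5 0 0 0 0 0 150;0 0 0 0 0 0 100;0 0 0 0 0 0 60;0 0 0 0 0 0 60;0 0 0 0 0 0 60;0 0 0 0 0 0 60")

```text
time: 21.28
position: [0.4625, 0.0818, 0.0564]
tool_rot: [-0.174, 2.962, 0.015]
ft_force: [-0.3, -0.4, -0.4]
grip_width: 0.618
grip_force: 0.0
```

>>> move_arm(increments="0 0 8 0 0 0 60;0 0 15 0 0 0 60;0 0 18 0 0 0 60;0 0 18 0 0 0 60;0 0 18 0 0 0 60;0 0 18 0 0 0 60;0 0 18 0 0 0 60;0 0 10 0 0 0 60")

```text
time: 21.95
position: [0.4642, 0.082, 0.1826]
tool_rot: [-0.173, 2.958, 0.017]
ft_force: [0.5, -0.6, -0.3]
grip_width: 0.763
grip_force: 0.0
```

>>> move_arm(increments="-10 25 5 0 0 0 60;-10 30 5 0 0 0 60;-10 30 5 0 0 0 60;-10 30 5 0 0 0 60;0 30 0 0 0 0 60;0 30 0 0 0 0 60;0 20 0 0 0 0 60;0 0 0 0 0 0 60")

```text
time: 22.62
position: [0.4219, 0.2814, 0.1998]
tool_rot: [-0.182, 2.961, 0.017]
ft_force: [-0.4, 0.4, 0.1]
grip_width: 0.768
grip_force: 0.0
```

Run:
```python
from h import *
im=ctrl.get_image("top");Q=cloud(im).reshape(-1,3);cv2.imwrite("pics/t6.png",cv2.resize(im["frame"][80:300,180:340],None,fx=2.7,fy=2.7)[:,:,::-1])
for n,p,z,r in(("handle",-210,.093,.03),("lid",-110,.113,.045)):
    m=(np.abs(Q[:,2]-z)<.008)&(np.hypot(*(Q[:,:2]-w([p,0,0])[:2]).T)<r);print(n,m.sum(),Q[m].mean(0),np.median(Q[m][:,2]),Q[m][:,2].std(),w([p,0,0]))
s=ctrl.get_state();print(s["ft_force"],s["time"],s["position"])
```

```text
handle 51 [0.46253426 0.08104272 0.09420494] 0.09499450858070135 0.0028293657025688515 [0.46199172 0.0808632  0.        ]
lid 426 [0.56094901 0.09243323 0.11369948] 0.11368341916309421 0.0018268867279733695 [0.561329   0.09235691 0.        ]
[ 0.42644019 -0.64735176  0.70969704] 22.6667 [0.42241119 0.27862949 0.19955235]
```

View pics/t6.png

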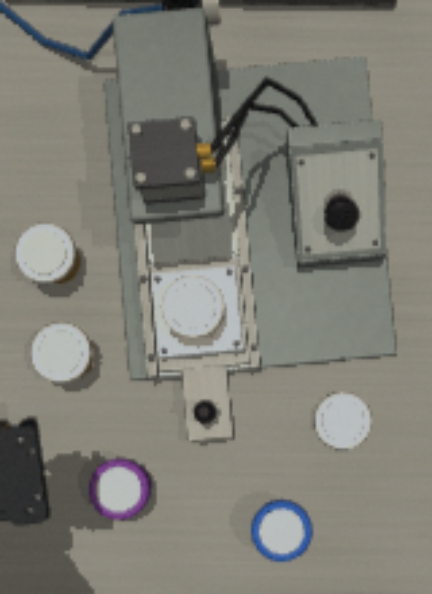

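The carriage is out: the handle at (204,412) is back at its start position. The lid at (193,305) is level and 4 mm lower than before, the knob at (341,212) is in, and the bystanders have not moved.

```bash
python3 -c "
from bench import ctrl
print(ctrl.close_job())"
```

```text
the job is handed in; nothing more can be done
None
```

I handed the job in at about 23 s of the 64 s allowed; the hand-in returned no verdict. By my last camera check the lid is pressed on, the knob is in and the head up, the carriage is at its front stop with the cup upright, and nothing else has moved.

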